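# Press the warped serving boards flat

### The arm

A 6-joint arm with a two-finger parallel gripper is mounted at the origin on a cart in front of the work surface, level with it; the furniture and walls round the work are solid. World frame = base frame: x ahead of the robot, y to its left, z up, the work surface at z = 0. Lengths are in mm, angles in rad, forces in N, time in s.
With the tool pointing down it reaches from about 375 to 925 mm from the base axis. Payload 5.7 kg.
Tool frame: the origin (TCP) lies midway between the tips of the shut fingers; the grasp point (between the pads) lies 19 mm behind it (r.tcp_to_grasp is the distance from the TCP to the grasp point, in mm); z points along the fingers, y is the line along which they close (so a half turn about z gives the same grasp; the last joint's range is limited). The gripper opens to 85 mm and grips with 20 to 120 N. Pads are 22 mm wide; open, the fingers measure 114 mm over their backs; the gripper's body (76 mm by 85 mm) begins 54 mm behind the grasp point. The pads swing forward as they close: fully open they stand 13 mm farther back than shut.
Start: joints at [1.223, 0.359, 1.51, -0, 1.272, -0.115], TCP at [138.416, 583.782, 204.167] pointing down, gripper open.
Joint ranges: [-2.97, 2.97], [-1.01, 2.36], [0.21, 2.38], [-0.96, 4.11], [0.2, 2.71], [-2.98, 2.98]. Speed limits (rad/s): [2.39, 2.39, 3.14, 3.14, 3.14, 3.14].

### API

Orientations are given as [roll, pitch, yaw] about the fixed x, y, z axes, in that order (R = Rz(yaw) Ry(pitch) Rx(roll)).
In Python, from bench import observe, viewer, order, r gives the robot as it stands.
- The arm moves only by the tool step_arm, never from a script. Its argument "commands" is a list that holds one entry, the list of rows, each a list of 7 numbers: the opening, from 0 (shut) to 1 (fully open), then the shift along the tool's x, y, z in mm, then the turn, a rotation vector about the tool's x, y, z in degrees. A call has 1 to 10 rows; each row shifts and turns the commanded pose from where the row before left it, along the tool's axes as they then stand; what a row does not reach is not made up. A row lasts 1/10 s, in which the tool goes at most 50 mm and 8.59 degrees, less where a joint would pass 70% of its speed; a pose out of reach is approached as far as the arm can. A call with a gripper value outside its range is refused whole. The fingers move at their own pace and stop on an object; "newtons" is the grip in N (left out, the last holds). Time passes only in rows, so rows that do not move let the fingers close. It gives the time, the measured TCP pose, the force, the opening and the grip force at its end, in the units of the state.
- observe(): the state, without advancing time (a new reading comes with each control period).
- viewer.get_image(name): name is "side" or "top" or "wrist"; returns a dict with "color" (384x512x3 uint8, red, green, blue), "fx", "fy", "cx", "cy" (pixels), "rvec" (rotation vector, rad) and "tvec" (3), from world to camera coordinates, as OpenCV has them; the wrist camera has in their place "tool_from_camera" (4x4, takes a point from camera to tool coordinates, whose origin is the TCP and whose axes are the flange's). Camera axes: x right, y down, z forward; pixel columns grow to the right and rows downward; lengths in mm; the calibration is good to about 2 mm. A picture is of the moment at which its call begins: read the wrist's pose just before it. There is no depth.
- order.close_job(): hands the job in; it is judged then, once.
The state is a dict: "t": time; "q": joint angles; "qvel": joint speeds; "joint_torque": joint torques, N m; "eef_pos": TCP position; "tcp_rot": TCP orientation; "contact_force": force on the tool from outside, world axes, zero at the start; "wrist_torque": the same for the moment, N m; "grip_width": finger opening in mm; "finger_force": force on a finger pad.
Only numpy, scipy, OpenCV 4.12 (cv2) and the standard library are available. Lean on these libraries where they do the work, as an engineer would, in place of code of your own. Each camera call takes 0.05 s, during which the arm holds its last target. There are 200 camera calls.

### The job

Press the warped little boards flat: wind the winch crank one full turn so that the press arm stands wide open and its pawl holds it, stack every light wooden board on the bed block of the press, squarely between the guide pins, and lay the thick dark block on top of them. Then lift the pawl by its knob and let the crank turn slowly back under the pull of the arm until the rubber foot bears on the dark block, and leave it pressing there. Do not disturb the salt shaker, the spice jar and the egg cup.

Things in the scene. Friction and masses are not known exactly. Their poses are not given: they have to be found in the camera images.
- press: Fixed dark steel board press; origin on the worktop under the bed's centre, x axis from bed to arm hinge (away from the robot), z up. Bed block 100 (x) x 50 (y) mm, top at 26 mm, on an 8 mm plate 110 mm wide. Arm hinge at x=148, z=115 between cheeks 130 mm high. Round winch housing (radius 68, 36 mm high) at x=-20, y=-220; gear case 50x50, 130 mm high at x=148, y=-220, with a shaft to the hinge.
- bed (a point): Centre of the bed block's top, 26 mm above the worktop; axes as the press. Six round guide pins (diameter 8, top at 88 mm) stand round it at x=+-40, y=+-37 mm and x=+-62, y=0: 8 mm of play all round for a board lying along x. Beyond the press a wall cupboard hangs over the worktop: doors at x=0.57 m, their handles at x=0.54, from z=0.55 m up, y=-0.52 to 0.38; keep wrist and forearm clear.
- crank_axis (a point): Point on the winch's vertical crank axis, 97 mm above the worktop, axes as the press. The crank arm is flat, its top 62 mm above the worktop, and turns above the housing; its hub reaches 68 mm.
- knob (a point): Middle of the black upright round crank knob (diameter 26, 46 mm tall, bottom 68 and top 114 mm above the worktop with the pawl down; this point 95 mm). It circles the crank axis at radius 50 mm and spins freely about its own axis, so a gripper holding it need not turn with the crank. It is also the pull of the pawl: pulled straight up it lifts the pawl.
- crank (a joint): Crank angle, rad, growing counter-clockwise from above (winding up, opens the arm); near 0 at the start, arm down. At angle c the knob lies in direction pi + c in the press frame (at 0 towards the robot). Stops at -0.08 and 6.95. Geared both ways: arm = 0.28 x crank. The arm's pull turns it back with about 0.25 N m (5 N at the knob); bearing damped 0.1 N m s/rad.
- pawl (a joint): Lift of pawl and knob, m, 0 to 0.017; a 3 N spring pulls it down. A pin under the knob rides on a ring of 12 saw teeth, 8 mm high: turned forward it rides up and drops over each tooth; let down, it stops the crank turning back at the next tooth (crank near 0, 0.52, 1.05, .. 5.76, 6.28, 6.81). Lifted 10 mm or more it is clear and the crank turns both ways.
- press_arm (a joint): Angle of the sprung press arm, rad: 0 = down with the bare foot on the bed, 1.76 = wide open after a full turn of the crank. A spring and its weight (350 g) pull it down with about 5 N at the foot.
- foot: Centre of the ball-shaped rubber foot (radius 14 mm) at the end of the press arm, 130 mm out from the hinge and 73 mm below the arm's bar. It comes down on the pile's top within 8 mm of the bed's centre; when it bears, this point is 14 mm above the face it bears on.
- caul: The thick dark wooden pressing block, 100 (x) x 50 (y) x 24 (z) mm, 0.14 kg, with a thin steel disc on top; origin at the centre of its underside.
- board1: One of the two to four light wooden serving boards, all alike, 100 (x) x 50 (y) x 12 (z) mm, 60 g, with a small dark hanging hole near one end; origin at the centre of its underside. May be absent.
- board2: One of the two to four light wooden serving boards, all alike, 100 (x) x 50 (y) x 12 (z) mm, 60 g, with a small dark hanging hole near one end; origin at the centre of its underside. May be absent.
- board3: One of the two to four light wooden serving boards, all alike, 100 (x) x 50 (y) x 12 (z) mm, 60 g, with a small dark hanging hole near one end; origin at the centre of its underside. May be absent.
- board4: One of the two to four light wooden serving boards, all alike, 100 (x) x 50 (y) x 12 (z) mm, 60 g, with a small dark hanging hole near one end; origin at the centre of its underside. May be absent.
- salt: Salt shaker, 44 mm across, 90 mm tall, origin under its centre; leave it alone.
- spice_jar: Spice jar with a green cap, 46 mm across, 106 mm tall, origin under its centre; leave it alone.
- eggcup: Orange egg cup, 48 mm across, 46 mm tall, origin under its centre; leave it alone.
- crank_grip: The black crank knob as a body (see knob); origin at the centre of its bottom face.
There are look-alikes about, which are no part of the job. Leave any purple look-alike of the board4 alone.

How it is judged (in metres and radians):
On the way, in this order (a step that is already met when the one before it is completed fails the run):
1. the crank is wound a full turn and the pawl holds the press arm wide open (value of joint press_arm above 1.55 rad and contact force between the fingers and crank_grip below 0.1 N and velocity of joint crank between -0.1 and 0.1 rad/s), for 0.2 s.
2. all boards lie squarely on the bed with the dark block on top, the arm still open (horizontal distance between each of board1, board2, board3, board4, caul and bed below 0.016 m and angle between the x axis of each of board1, board2, board3, board4, caul and the x axis of press, either way round below 0.22 rad and angle between each of board1, board2, board3, board4, caul's own z axis and vertical below 0.1 rad and z of each of board1, board2, board3, board4, caul in the frame of bed above -0.004 m and z of caul in the frame of board1 above 0.008 m and z of caul in the frame of board2 above 0.008 m and z of caul in the frame of board3 above 0.008 m and z of caul in the frame of board4 above 0.008 m and linear speed of caul below 0.02 m/s and value of joint press_arm above 1.4 rad), for 0.2 s.
3. the pawl is lifted and the crank is being let back by hand (value of joint pawl above 0.008 m and value of joint crank below 5.3 rad and value of joint press_arm above 0.55 rad and contact force between the fingers and crank_grip above 0.5 N), for 0.1 s.
At the end, for the whole second after the job is handed in: All boards lie on the bed with the dark block on top of them, each within 16 mm of the bed's centre, within 0.22 rad of square and flat to 0.1 rad; the foot bears on the dark block with more than 1.5 N, and all is still and let go (horizontal distance between each of board1, board2, board3, board4, caul and bed below 0.016 m and angle between the x axis of each of board1, board2, board3, board4, caul and the x axis of press, either way round below 0.22 rad and angle between each of board1, board2, board3, board4, caul's own z axis and vertical below 0.1 rad and z of each of board1, board2, board3, board4, caul in the frame of bed above -0.004 m and z of caul in the frame of board1 above 0.008 m and z of caul in the frame of board2 above 0.008 m and z of caul in the frame of board3 above 0.008 m and z of caul in the frame of board4 above 0.008 m and linear speed of caul below 0.02 m/s and contact force between foot and caul above 1.5 N and velocity of joint press_arm between -0.05 and 0.05 rad/s); the robot touches nothing.
It fails at once if the crank runs back faster than 3.5 rad/s (let it back slowly) (velocity of joint crank below -3.5 rad/s).
It fails at once if the salt shaker, spice jar or egg cup is moved more than 30 mm or tipped (distance of any of salt, spice_jar, eggcup from where it was at the start of the episode above 0.03 m or angle between any of salt, spice_jar, eggcup's own z axis and vertical above 0.5 rad).
Of board1, board2, board3, board4 only 2 to 4 are there at a start; the rules pass over those that are not, and their reading is None.
At some moment in a run one of caul may be knocked a few centimetres aside while the robot is not near it.
Once in a run the grip may slacken for a moment while it holds something.
It also fails if it takes over 210 s, if anything falls off the work surface, if the arm or the gripper's body presses on something with over 40 N, if the wrist force passes 120 N, or if a joint passes its speed limit or range.

## Working session

There is one attempt and no reset: what is moved stays moved. The work goes in short steps, Python scripts to look and compute and a tool call to move; the robot and the scene stay as the last step left them, time stands still between calls to the robot, and variables do not carry over. Pictures are saved under pics/ and viewed, at most 14 in all, crops included, and the job is handed in when it is done.

Besides the shell and the picture viewer there is one more tool, called after "Call:" as a command line: name --argument value ..., lists and objects as JSON in quotes. step_arm: Moves the arm, as the interface text tells. Its arguments: {"type":"object","properties":{"commands":{"type":"array","items":{"type":"array","items":{"type":"array","items":{"type":"number"}}}},"newtons":{"type":"number"}},"required":["commands"]}

```bash
ls; mkdir -p pics; cat > h.py <<'E'
import numpy as np, cv2
from bench import observe, viewer, order, r
from scipy.spatial.transform import Rotation as R
def T_tool(s=None):
    s=s or observe(); T=np.eye(4); T[:3,:3]=R.from_euler('xyz',s['tcp_rot']).as_matrix() if np.size(s['tcp_rot'])==3 else np.array(s['tcp_rot']); T[:3,3]=s['eef_pos']; return T
def get(name,save=None):
    T=T_tool() if name=='wrist' else None
    d=viewer.get_image(name)
    if T is not None: C=T@np.array(d['tool_from_camera'])
    else:
        C=np.eye(4); A=cv2.Rodrigues(np.array(d['rvec'],float))[0]; C[:3,:3]=A.T; C[:3,3]=-A.T@np.array(d['tvec'],float).ravel()
    d['C']=C
    if save: cv2.imwrite('pics/'+save,d['color'][...,::-1])
    return d
def ray(d,u,v):
    k=d['C'][:3,:3]@np.array([(u-d['cx'])/d['fx'],(v-d['cy'])/d['fy'],1]); return d['C'][:3,3],k/np.linalg.norm(k)
def onz(d,u,v,z):
    o,k=ray(d,u,v); return o+k*(z-o[2])/k[2]
def proj(d,p):
    q=np.linalg.inv(d['C'])@np.append(p,1); return d['cx']+d['fx']*q[0]/q[2],d['cy']+d['fy']*q[1]/q[2]
def tri(rs):
    A=np.zeros((3,3));b=np.zeros(3)
    for o,k in rs: P=np.eye(3)-np.outer(k,k);A+=P;b+=P@o
    x=np.linalg.solve(A,b); return x,[np.linalg.norm((np.eye(3)-np.outer(k,k))@(x-o)) for o,k in rs]
E
python3 - <<'E'
from h import *
print(observe(), r.tcp_to_grasp)
for n in('top','side'):
    d=get(n,n+'0.png'); print(n,d['C'].round(3).tolist(),d['fx'],d['cx'],d['cy'])
a=cv2.imread('pics/top0.png');b=cv2.imread('pics/side0.png')
E
```

```text
pics
{'t': 0.0, 'q': array([ 1.22292008e+00,  3.59509903e-01,  1.51148408e+00,  2.62519480e-05,
        1.27246340e+00, -1.15085917e-01]), 'qvel': array([ 0.00081331, -0.00141367,  0.00105171, -0.00100575,  0.00218489,
        0.00174285]), 'joint_torque': array([ 1.96097921e-03, -5.27626812e+01, -2.78623027e+01, -8.95593189e-05,
        1.27650544e-02,  4.42050450e-06]), 'eef_pos': array([138.14956676, 583.11261489, 203.33104807]), 'tcp_rot': array([-3.13974314e+00, -2.39042786e-04,  2.90879437e+00]), 'contact_force': array([0.26735562, 0.10646124, 0.25391699]), 'wrist_torque': array([ 0.02365165,  0.00804187, -0.01161173]), 'finger_force': 0.0, 'grip_width': 85.54219748040994} 18.700000000000003
top [[0.021, -0.997, 0.076, 362.138], [-1.0, -0.02, 0.013, 22.069], [-0.011, -0.076, -0.997, 1431.635], [0.0, 0.0, 0.0, 1.0]] 368.7638653852544 257.22479611332096 191.18092592009546
side [[-0.999, -0.031, 0.014, 467.836], [-0.034, 0.829, -0.558, 672.439], [0.005, -0.558, -0.83, 1094.347], [0.0, 0.0, 0.0, 1.0]] 381.1896933855586 251.1642782556234 192.31839735830516
```

View pics/top0.png

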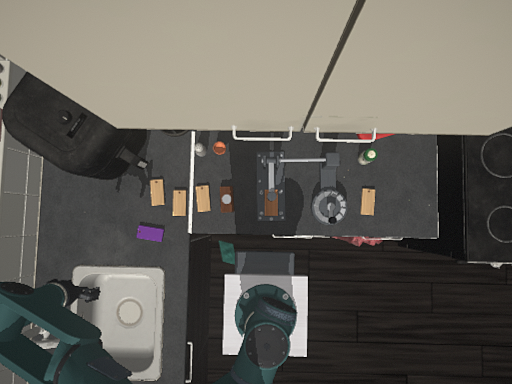

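View pics/side0.png

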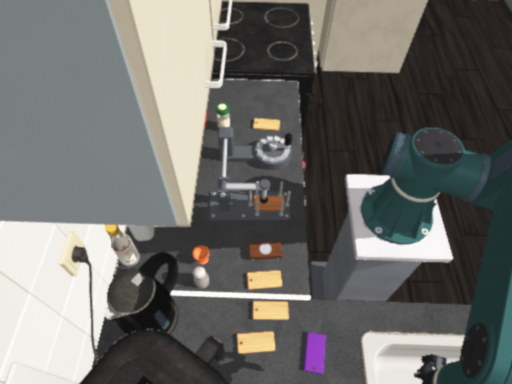

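The top view shows four light boards at about (157,192), (180,202), (203,198) and (368,200), and the caul at (227,199). The bed is at (271,205), the winch at (330,206) with its knob at about (332,219), and a purple look-alike at (150,233). The salt shaker, egg cup and spice jar stand at the back. The side view agrees. Next I'll measure by colour masks.

```bash
python3 - <<'E'
from h import *
D={n:get(n) for n in('top','side')}
def blobs(d,lo,hi,mn):
    m=cv2.inRange(cv2.cvtColor(d['color'],cv2.COLOR_RGB2HSV),lo,hi)
    m=cv2.morphologyEx(m,cv2.MORPH_CLOSE,np.ones((3,3)))
    return [cv2.minAreaRect(c) for c in cv2.findContours(m,0,2)[0] if cv2.contourArea(c)>mn]
roi={'top':(140,125,440,240),'side':(190,90,340,380)}
for nm,lo,hi in(('light',(12,60,140),(24,200,255)),('dark',(3,80,40),(13,220,140))):
  for n,d in D.items():
    for (c,s,a) in blobs(d,lo,hi,60):
      x0,y0,x1,y1=roi[n]
      if x0<c[0]<x1 and y0<c[1]<y1:
        bp=cv2.boxPoints((c,s,a)); w=[onz(d,*p,12) for p in bp]
        e=w[1]-w[0] if np.linalg.norm(w[1]-w[0])>np.linalg.norm(w[2]-w[1]) else w[2]-w[1]
        print(nm,n,np.round(c,1),np.round(s,1),onz(d,*c,12).round()[:2],'L',round(np.linalg.norm(e)),'yaw',round(np.degrees(np.arctan2(e[1],e[0]))%180,1))
a=cv2.resize(D['top']['color'][130:240,180:440],None,fx=3,fy=3,interpolation=2)[...,::-1]
b=cv2.resize(D['side']['color'][90:290,195:315],None,fx=2.5,fy=2.5,interpolation=2)[...,::-1]
cv2.imwrite('pics/c1.png',a)
E
```

```text
light top [178.5 202.5] [25. 13.] [420. 343.] L 97 yaw 2.1
light top [367.7 201.3] [12.9 26.1] [ 440. -385.] L 100 yaw 176.6
light top [202.4 198.2] [25.7 13.1] [439. 251.] L 100 yaw 6.5
light top [156.6 192.1] [25.6 13. ] [459. 430.] L 100 yaw 7.5
light side [256.  341.9] [20.6 37.8] [457. 432.] L 104 yaw 6.3
light side [270.5 310. ] [18. 35.] [418. 344.] L 101 yaw 2.0
light side [264.5 279.2] [17.7 34.7] [437. 253.] L 105 yaw 6.9
light side [274.5 200.5] [ 7. 15.] [407. -25.] L 51 yaw 2.1
light side [266.4 123.7] [26.8 11.3] [ 438. -380.] L 105 yaw 176.1
dark top [270.5 202. ] [26. 13.] [429. -12.] L 100 yaw 1.0
dark top [226.5 199. ] [26. 13.] [438. 158.] L 100 yaw 1.5
dark side [265. 250.] [17.2 32.6] [436. 159.] L 103 yaw 5.0
dark side [268.5 203. ] [14. 29.] [427. -15.] L 99 yaw 2.1
```

View pics/c1.png

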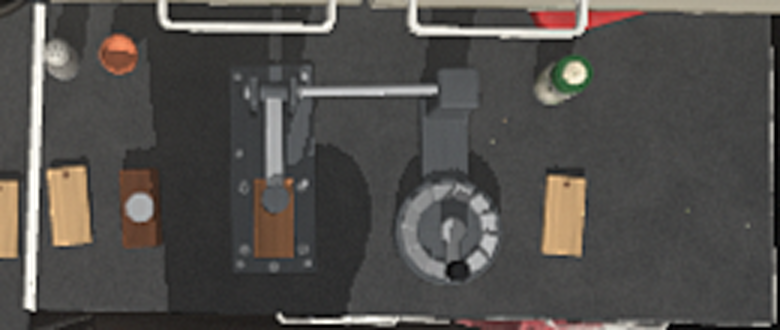

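Call:
step_arm --commands '[[[1,0,0,0,0,0,-6.7],[1,0,0,0,0,0,-6.7],[1,-34,-33,-6,0,0,0],[1,-34,-33,-6,0,0,0],[1,-34,-33,-6,0,0,0],[1,-34,-33,-6,0,0,0],[1,-34,-33,-6,0,0,0],[1,-34,-33,-6,0,0,0],[1,-34,-33,-6,0,0,0],[1,-34,-33,-6,0,0,0]]]'

```text
t: 1.2
eef_pos: [411.7, 318.5, 252.5]
tcp_rot: [3.142, 0.0, -3.14]
contact_force: [0.5, 0.1, 0.3]
grip_width: 85.7
finger_force: 0.0
```

Call:
step_arm --commands '[[[1,2,-44,-6,0,0,0],[1,2,-44,-6,0,0,0],[1,2,-44,-6,0,0,0],[1,2,-44,-6,0,0,0],[1,2,-44,-6,0,0,0],[1,2,-44,-6,0,0,0],[1,2,-44,-6,0,0,0],[1,2,-44,-6,0,0,0],[1,2,-44,-6,0,0,0],[1,2,-44,-6,0,0,0]]]'

```text
t: 2.2
eef_pos: [390.6, -121.6, 312.6]
tcp_rot: [-3.141, 0.001, -3.141]
contact_force: [0.8, 0.4, 0.8]
grip_width: 85.7
finger_force: 0.0
```

```bash
python3 - <<'E'
from h import *
s=observe();print(s['eef_pos'],s['q'])
d=get('wrist','w1.png');print(d['C'].round(3).tolist(),d['fx'])
np.save('C1.npy',d['C'])
E
```

```text
[ 390.59533642 -121.61134132  312.60734693] [-4.71082286e-01 -2.18374162e-02  1.71682535e+00  1.74477272e-05
  1.44603942e+00 -2.04282857e+00]
[[0.0, 0.949, 0.315, 309.91], [1.0, 0.0, -0.001, -120.88], [-0.001, 0.315, -0.949, 481.391], [0.0, 0.0, 0.0, 1.0]] 299.1758551308433
```

View pics/w1.png

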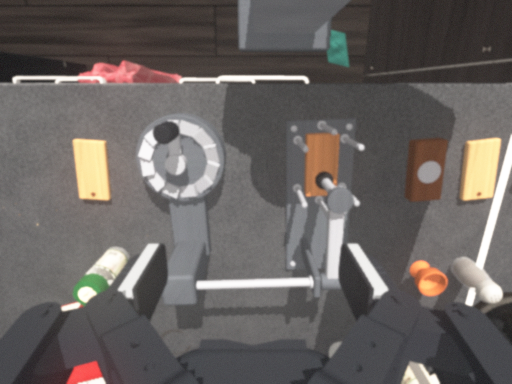

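The wrist view shows the knob top at about (166,131), the hub at (178,163), the bed at (322,165) with its pins, the caul at (426,169), and boards at (91,170) and (481,170).

```bash
python3 - <<'E'
from h import *
w=get('wrist');t=get('top');sd=get('side')
def blob(d,lo,hi,x0,y0,x1,y1,mn=30):
    m=cv2.inRange(cv2.cvtColor(d['color'],cv2.COLOR_RGB2HSV),lo,hi); z=np.zeros_like(m); z[y0:y1,x0:x1]=m[y0:y1,x0:x1]
    cs=[c for c in cv2.findContours(cv2.morphologyEx(z,3,np.ones((3,3))),0,2)[0] if cv2.contourArea(c)>mn]
    return [(np.round(cv2.minAreaRect(c)[0],1),np.round(cv2.minAreaRect(c)[1],1),cv2.boxPoints(cv2.minAreaRect(c))) for c in cs]
B=((0,0,0),(180,255,28))
k=blob(w,*B,145,110,190,150);kt=blob(t,*B,322,208,342,228,8);ks=blob(sd,*B,278,125,298,155,8)
for n,q in(('w',k),('t',kt),('s',ks)):print(n,[(a[0],a[1]) for a in q])
if k and kt: print(tri([ray(w,*k[0][0]),ray(t,*kt[0][0])]), onz(w,*k[0][0],105))
for nm,lo,hi,bx,z in(('bed',(3,80,40),(13,255,255),(295,125,350,200),26),('caul',(3,80,30),(13,255,255),(400,130,450,210),24),('b3',(12,60,120),(26,255,255),(450,130,512,210),12),('b4',(12,60,120),(26,255,255),(60,130,120,210),12)):
  for q in blob(w,lo,hi,*bx,mn=100):
    p=np.array([onz(w,*u,z)[:2] for u in q[2]]); e=max((p[1]-p[0],p[2]-p[1]),key=np.linalg.norm)
    print(nm,q[0],p.mean(0).round(1),np.linalg.norm(p[1]-p[0]).round(),np.linalg.norm(p[2]-p[1]).round(),np.degrees(np.arctan2(e[1],e[0])).round(1)%180)
# housing outer circle: grey
im=w['color'];a=cv2.resize(im[100:215,120:370],None,fx=3.2,fy=3.2,interpolation=2)[...,::-1];cv2.imwrite('pics/c2.png',a)
E
```

```text
w []
t []
s [(array([287.5, 140. ]), array([3., 6.]))]
bed [327.2 163.6] [426.7 -13.6] 103.0 52.0 1.3000000000000114
caul [431.  168.4] [435.3 151. ] 106.0 56.0 4.800000000000011
b3 [486.6 167.8] [437.8 247.5] 112.0 58.0 6.800000000000011
b4 [ 98.  168.9] [ 438.6 -382.9] 55.0 109.0 176.1
```

View pics/c2.png

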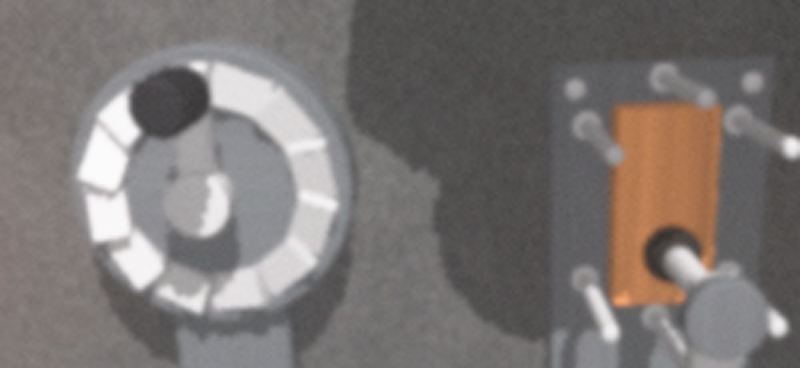

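```bash
python3 - <<'E'
from h import *
w=get('wrist');t=get('top');sd=get('side')
for d,x0,y0,x1,y1 in((w,140,100,200,160),(t,320,206,345,232),(sd,278,125,298,155)):
    g=cv2.cvtColor(d['color'],cv2.COLOR_RGB2GRAY)[y0:y1,x0:x1]; thr=g.min()+18; m=(g<thr).astype(np.uint8)
    n,l,st,ce=cv2.connectedComponentsWithStats(m); i=1+st[1:,4].argmax(); print(g.min(),st[i],ce[i]+[x0,y0])
print(onz(w,171.2,132.5,114))
E
```

```text
56 [ 14  23  23  20 315] [165.35873016 132.93968254]
37 [16 24  9  2 12] [340.75 230.75]
19 [ 8  9  5 11 43] [287.69767442 139.1627907 ]
[ 362.21334289 -219.21984697  114.        ]
```

Call:
step_arm --commands '[[[1,0,0,0,0,0,0],[1,0,0,0,0,0,0],[1,0,0,0,0,0,0]]]'

```text
t: 2.85
eef_pos: [391.3, -119.2, 312.2]
tcp_rot: [-3.142, -0.0, -3.139]
contact_force: [-0.0, -0.7, -0.0]
grip_width: 85.5
finger_force: 0.0
```

```bash
python3 - <<'E'
from h import *
for i in range(4):
    w=get('wrist');
    x0,y0,x1,y1=140,100,200,160
    g=cv2.cvtColor(w['color'],cv2.COLOR_RGB2GRAY)[y0:y1,x0:x1]; thr=g.min()+18; m=(g<thr).astype(np.uint8)
    n,l,st,ce=cv2.connectedComponentsWithStats(m); k=1+st[1:,4].argmax(); print(observe()['t'],observe()['eef_pos'].round(1),g.min(),st[k],(ce[k]+[x0,y0]).round(1),w['cx'],w['cy'],w['C'][:3,3].round(1))
E
```

```text
2.9 [ 391.2 -119.3  312.2] 54 [ 13  23  23  20 285] [164.8 132.2] 252.6265356895333 186.60030682035173 [ 310.7 -118.6  481. ]
2.95 [ 391.3 -119.5  312.2] 56 [ 13  22  23  21 325] [164.2 132. ] 252.6265356895333 186.60030682035173 [ 310.6 -118.8  481. ]
3.0 [ 391.2 -119.7  312.2] 54 [ 13  23  24  20 279] [165.1 132.3] 252.6265356895333 186.60030682035173 [ 310.7 -118.9  481.1]
3.05 [ 391.2 -119.8  312.3] 54 [ 14  23  23  20 263] [165.6 132.4] 252.6265356895333 186.60030682035173 [ 310.6 -119.   481.1]
```

```bash
cat >> h.py <<'E'
def boxes(d,lo,hi,roi,z,mn=100):
    x0,y0,x1,y1=roi
    m=cv2.inRange(cv2.cvtColor(d['color'],cv2.COLOR_RGB2HSV),lo,hi)[y0:y1,x0:x1]
    m=cv2.morphologyEx(m,cv2.MORPH_CLOSE,np.ones((3,3)))
    o=[]
    for c in cv2.findContours(m,0,2)[0]:
        if cv2.contourArea(c)<mn: continue
        b=cv2.minAreaRect(c); bp=cv2.boxPoints(b)+[x0,y0]
        p=np.array([onz(d,*u,z)[:2] for u in bp]); e=max((p[1]-p[0],p[2]-p[1]),key=np.linalg.norm)
        yw=np.degrees(np.arctan2(e[1],e[0])); yw=(yw+90)%180-90
        o.append((p.mean(0).round(1),sorted([np.linalg.norm(p[1]-p[0]).round(),np.linalg.norm(p[2]-p[1]).round()]),round(yw,1),bp.mean(0).round(1)))
    return o
LIGHT=((12,60,110),(26,255,255)); DARK=((3,80,30),(13,255,255))
E
python3 - <<'E'
from h import *
w=get('wrist');t=get('top','t2.png')
print(onz(w,164.3,132,114),onz(w,165,132.5,95))
print('bed',boxes(w,*DARK,(295,110,350,210),26),'top',boxes(t,*DARK,(255,180,290,225),26))
# circles: winch housing in wrist
g=cv2.cvtColor(w['color'],cv2.COLOR_RGB2HSV)
m=cv2.inRange(g,(0,0,165),(180,40,255)); m2=np.zeros_like(m); m2[105:210,130:235]=m[105:210,130:235]
p=cv2.findNonZero(m2); c,rad=cv2.minEnclosingCircle(p); print('ring',c,rad)
for z in(36,44,52): print(z,onz(w,*c,z))
kt=cv2.cvtColor(t['color'],cv2.COLOR_RGB2GRAY)[210:228,322:342]; print(kt.min(), np.argwhere(kt<kt.min()+12).mean(0)+[210,322],(kt<kt.min()+12).sum())
E
```

```text
[ 362.37187905 -227.05242472  114.        ] [ 365.68720042 -231.80089979   95.        ]
bed [(array([426.4, -13.3]), [np.float64(52.0), np.float64(104.0)], np.float64(1.8), array([320.4, 164.1]))] top [(array([428.9, -11.4]), [np.float64(50.0), np.float64(99.0)], np.float64(1.0), array([270.5, 202. ]))]
ring (177.0, 158.5) 42.15754318237305
36 [ 413.38768648 -234.38834604   36.        ]
44 [ 411.54061392 -232.31608259   44.        ]
52 [ 409.69354136 -230.24381914   52.        ]
62 [225.66666667 323.55555556] 9
```

Call:
step_arm --commands '[[[1,3,-14,18,0,0,-1.5],[1,4,-14,18,0,0,0],[1,3,-14,18,0,0,0],[1,4,-14,18,0,0,0],[1,3,-14,18,0,0,0],[1,4,-14,18,0,0,0],[1,3,-13,18,0,0,0],[1,3,-13,18,0,0,0],[1,0,0,0,0,0,0],[1,0,0,0,0,0,0]]]'

```text
t: 4.15
eef_pos: [366.7, -230.4, 168.3]
tcp_rot: [3.141, -0.001, -3.115]
contact_force: [-0.2, -0.2, -0.6]
grip_width: 85.4
finger_force: 0.0
```

```bash
python3 - <<'E'
from h import *
s=observe();print(s['eef_pos'],s['tcp_rot'])
d=get('wrist');p=proj(d,[363,-229,114]);print(p)
im=d['color'][...,::-1].copy(); u,v=map(int,p);cv2.circle(im,(u,v),3,(0,0,255),1);cv2.imwrite('pics/w3.png',im)
E
```

```text
[ 366.65471165 -230.36402009  168.33099949] [ 3.14078089e+00 -6.08682540e-04 -3.11536433e+00]
(np.float64(253.74335380678076), np.float64(190.1384537772444))
```

View pics/w3.png

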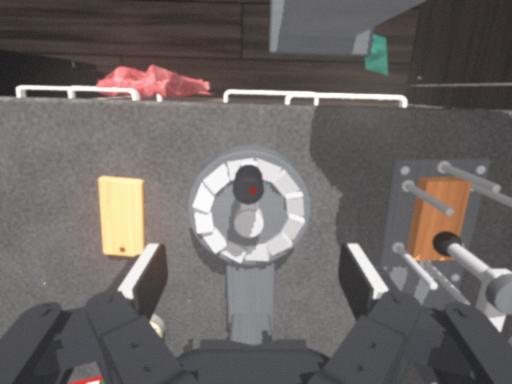

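The knob shows at about (248,185), with its top centre near (249,187). The marked prediction is a few pixels to the right.

```bash
python3 - <<'E'
from h import *
w=get('wrist')
x0,y0,x1,y1=220,150,285,215
g=cv2.cvtColor(w['color'],cv2.COLOR_RGB2GRAY)[y0:y1,x0:x1];m=(g<g.min()+25).astype(np.uint8)
n,l,st,ce=cv2.connectedComponentsWithStats(m); k=1+st[1:,4].argmax(); b=st[k]; print(g.min(),b,ce[k]+[x0,y0])
u=x0+b[0]+b[2]/2; print(onz(w,u,y0+b[1]+b[3]-16.7,114), onz(w,u,y0+b[1]+15,114-46+0),w['C'][:3,3])
E
```

```text
70 [ 14  15  29  38 890] [248.11910112 183.97865169]
[ 360.57572038 -233.30254574  114.        ] [ 369.5655933  -233.74252225   68.        ] [ 286.47437818 -231.81158881  337.60004422]
```

Call:
step_arm --commands '[[[1,2,-2,15,0,0,0],[1,2,-1,15,0,0,0],[1,0,0,20,0,0,0],[1,0,0,20,0,0,0],[1,0,0,14,0,0,0],[1,0,0,8,0,0,0],[0.2,0,0,0,0,0,0],[0.2,0,0,0,0,0,0],[0.2,0,0,0,0,0,0],[0.2,0,0,0,0,0,0]]]' --newtons 40

```text
t: 5.25
eef_pos: [363.4, -234.1, 76.9]
tcp_rot: [-3.14, 0.001, -3.114]
contact_force: [-0.6, 0.3, -0.4]
grip_width: 28.0
finger_force: 0.0
```

Call:
step_arm --commands '[[[0,0,0,0,0,0,0],[0,0,0,0,0,0,0],[0,0,0,-4,0,0,0],[0,0,0,-5,0,0,0],[0,0,0,-4,0,0,0],[0,0,0,0,0,0,0],[0,0,0,0,0,0,0]]]' --newtons 50

```text
t: 5.95
eef_pos: [362.9, -233.3, 89.3]
tcp_rot: [3.141, 0.0, -3.114]
contact_force: [2.4, 4.2, -3.6]
grip_width: 22.7
finger_force: 49.2
```

Call:
step_arm --commands '[[[0,-1.7,-12.9,0,0,0,0],[0,-5,-12.1,0,0,0,0],[0,-7.9,-10.4,0,0,0,0],[0,-10.4,-7.9,0,0,0,0],[0,-12.1,-5,0,0,0,0],[0,-12.9,-1.7,0,0,0,0],[0,0,0,0,0,0,0]]]'

```text
t: 6.65
eef_pos: [412.8, -283.0, 88.4]
tcp_rot: [-3.141, -0.004, -3.113]
contact_force: [-4.8, -2.7, -3.9]
grip_width: 23.5
finger_force: 49.5
```

Call:
step_arm --commands '[[[0,-12.9,1.7,0,0,0,0],[0,-12.1,5,0,0,0,0],[0,-10.4,7.9,0,0,0,0],[0,-7.9,10.4,0,0,0,0],[0,-5,12.1,0,0,0,0],[0,-1.7,12.9,0,0,0,0],[0,0,0,0,0,0,0]]]'

```text
t: 7.35
eef_pos: [463.4, -232.0, 89.5]
tcp_rot: [-3.139, 0.001, -3.113]
contact_force: [0.3, -4.4, -4.7]
grip_width: 23.3
finger_force: 50.0
```

Call:
step_arm --commands '[[[0,1.7,12.9,0,0,0,0],[0,5,12.1,0,0,0,0],[0,7.9,10.4,0,0,0,0],[0,10.4,7.9,0,0,0,0],[0,12.1,5,0,0,0,0],[0,12.9,1.7,0,0,0,0],[0,0,0,0,0,0,0]]]'

```text
t: 8.05
eef_pos: [412.9, -183.3, 90.0]
tcp_rot: [-3.14, 0.004, -3.115]
contact_force: [4.1, -1.2, -3.2]
grip_width: 23.3
finger_force: 50.1
```

Call:
step_arm --commands '[[[0,12.9,-1.7,0,0,0,0],[0,12.1,-5,0,0,0,0],[0,10.4,-7.9,0,0,0,0],[0,7.9,-10.4,0,0,0,0],[0,5,-12.1,0,0,0,0],[0,1.7,-12.9,0,0,0,0],[0,-1,-10.4,0,0,0,0],[0,0,0,0,0,0,0]]]'

```text
t: 8.85
eef_pos: [363.9, -243.6, 88.8]
tcp_rot: [3.139, -0.001, -3.116]
contact_force: [2.0, 4.5, -3.9]
grip_width: 23.0
finger_force: 50.2
```

Call:
step_arm --commands '[[[0,0,0,5,0,0,0],[0,0,0,4,0,0,0],[0,0,3,2,0,0,0],[0,0.5,3,0,0,0,0],[0,0.5,3,1,0,0,0],[0,0,1,0,0,0,0],[0,0,0,0,0,0,0],[0,0,0,0,0,0,0]]]'

```text
t: 9.65
eef_pos: [363.2, -234.4, 77.3]
tcp_rot: [-3.141, 0.0, -3.114]
contact_force: [1.7, -0.2, -0.2]
grip_width: 23.3
finger_force: 50.5
```

Call:
step_arm --commands '[[[1,0,0,0,0,0,0],[1,0,0,0,0,0,0],[1,0,0,0,0,0,0],[1,0,0,-15,0,0,0],[1,0,0,-30,0,0,0],[1,0,0,-30,0,0,0],[1,-14,-30,-20,0,0,2.5],[1,-20,-40,0,0,0,2.5],[1,-20,-40,0,0,0,0],[1,-20,-38,0,0,0,0]]]'

```text
t: 10.65
eef_pos: [432.8, -385.9, 172.6]
tcp_rot: [-3.141, 0.0, 3.082]
contact_force: [1.6, 0.5, 0.2]
grip_width: 85.2
finger_force: 0.0
```

Call:
step_arm --commands '[[[1,0,0,0,0,0,0],[1,0,0,0,0,0,0],[1,0,0,0,0,0,0],[1,0,0,0,0,0,0]]]'

```text
t: 11.05
eef_pos: [431.6, -382.8, 172.1]
tcp_rot: [3.141, -0.001, 3.082]
contact_force: [0.0, 0.1, 0.7]
grip_width: 85.1
finger_force: 0.0
```

```bash
python3 - <<'E'
from h import *
s=observe();print(s['eef_pos'],s['tcp_rot'])
d=get('wrist','w4.png');print(boxes(d,*LIGHT,(150,60,360,300),12,500),boxes(d,*LIGHT,(150,60,360,300),0,500))
t=get('top','t4.png')
E
```

```text
[ 431.57164267 -382.79701257  172.0914033 ] [ 3.14066683e+00 -9.57397582e-04  3.08211383e+00]
[(array([ 438.2, -384.4]), [np.float64(50.0), np.float64(102.0)], np.float64(-2.2), array([251. , 166.5]))] [(array([ 441.4, -384.7]), [np.float64(52.0), np.float64(106.0)], np.float64(-2.2), array([251. , 166.5]))]
```

View pics/w4.png

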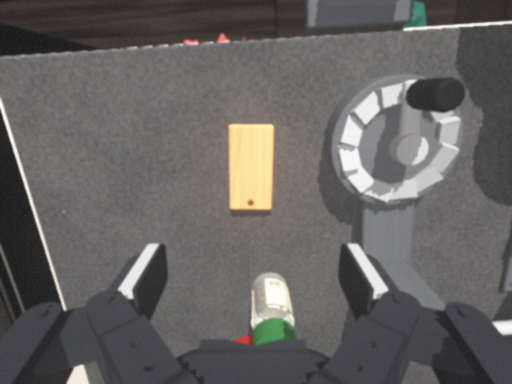

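Call:
step_arm --commands '[[[1,-6.7,-1.2,20,0,0,-1.2],[1,0,0,30,0,0,0],[1,0,0,35,0,0,0],[1,0,0,35,0,0,0],[1,0,0,30,0,0,0],[1,0,0,14,0,0,0],[1,0,0,5,0,0,0],[0.4,0,0,0,0,0,0],[0.4,0,0,0,0,0,0],[0.4,0,0,0,0,0,0]]]' --newtons 35

```text
t: 12.15
eef_pos: [439.8, -386.8, 4.8]
tcp_rot: [-3.14, 0.002, 3.103]
contact_force: [0.8, 0.1, -0.1]
grip_width: 44.2
finger_force: 0.0
```

Call:
step_arm --commands '[[[0.3,0,0,0,0,0,0],[0.3,0,0,0,0,0,0],[0.3,0,0,0,0,0,0]]]'

```text
t: 12.45
eef_pos: [439.1, -386.0, 3.6]
tcp_rot: [-3.141, 0.0, 3.103]
contact_force: [-0.3, 0.3, -0.4]
grip_width: 26.1
finger_force: 0.0
```

Call:
step_arm --commands '[[[1,0,0,0,0,0,0],[1,0,0,0,0,0,0],[1,0,0,0,0,0,0],[1,0,0,3.5,0,0,0],[1,0,0,3,0,0,0],[0.5,0,0,0,0,0,0],[0.5,0,0,0,0,0,0],[0.5,0,0,0,0,0,0],[0.5,0,0,0,0,0,0]]]'

```text
t: 13.35
eef_pos: [439.0, -386.0, -3.2]
tcp_rot: [-3.141, 0.0, 3.103]
contact_force: [-0.6, -0.2, -0.7]
grip_width: 42.9
finger_force: 0.0
```

```bash
python3 - <<'E'
from h import *
d=get('wrist','w5.png');get('side','s5.png')
a=d['color'][100:384,80:440]; b=cv2.resize(get('side')['color'][80:210,195:310],None,fx=2.2,fy=2.2)[:284]
cv2.imwrite('pics/c5.png',np.hstack([a,cv2.resize(b,(253,284))])[...,::-1])
print(observe()['contact_force'],observe()['grip_width'])
E
```

```text
[-0.80629387  0.53531049 -0.9924793 ] 42.90564287046542
```

View pics/c5.png

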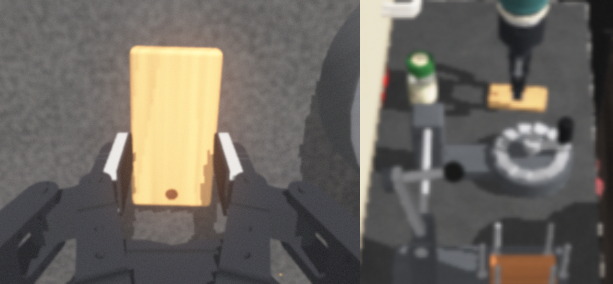

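The crop shows both fingers at about the board's edges, tips near full-image (205,235) and (308,235), with no contact. I'll check where the pads project.

```bash
python3 - <<'E'
from h import *
d=get('wrist'); T=T_tool()
for y in(-25,-21.5,0,21.5,25):
  for z in(-19,-10,-5,0): print(y,z,np.round(proj(d,(T@np.array([0,y,z,1]))[:3]),0),end=' ')
  print()
print(boxes(d,*LIGHT,(180,100,340,320),12,500)[0][:3]); print(observe()['eef_pos'],np.round(d['tool_from_camera'],3).tolist())
E
```

```text
-25 -19 [207. 239.] -25 -10 [209. 232.] -25 -5 [210. 228.] -25 0 [211. 224.] 
-21.5 -19 [213. 239.] -21.5 -10 [215. 232.] -21.5 -5 [216. 228.] -21.5 0 [217. 224.] 
0 -19 [252. 239.] 0 -10 [252. 232.] 0 -5 [252. 228.] 0 0 [252. 224.] 
21.5 -19 [290. 239.] 21.5 -10 [288. 232.] 21.5 -5 [287. 228.] 21.5 0 [286. 224.] 
25 -19 [296. 239.] 25 -10 [294. 232.] 25 -5 [293. 228.] 25 0 [292. 224.] 
(array([ 437.7, -383.3]), [np.float64(49.0), np.float64(102.0)], np.float64(0.7))
[ 439.02265936 -385.91995593   -3.15734746] [[-0.001, -0.949, -0.315, 80.629], [1.0, -0.001, -0.001, 0.773], [0.001, -0.315, 0.949, -168.825], [0.0, 0.0, 0.0, 1.0]]
```

Call:
step_arm --commands '[[[0.4,0,0,0,0,0,0],[0.3,0,0,0,0,0,0],[0.3,0,0,0,0,0,0]]]'

```text
t: 13.85
eef_pos: [438.9, -385.9, -3.2]
tcp_rot: [-3.141, -0.0, 3.103]
contact_force: [-0.6, -0.8, 1.0]
grip_width: 26.0
finger_force: 0.0
```

```bash
python3 - <<'E'
from h import *
d=get('wrist'); t=get('top')
a=cv2.resize(d['color'][100:384,80:440],None,fx=1.5,fy=1.5)
b=cv2.resize(t['color'][180:222,345:392],None,fx=7,fy=7)
c=np.zeros((426,330,3),np.uint8); c[:b.shape[0],:b.shape[1]]=b[:, :330]
cv2.imwrite('pics/c6.png',np.hstack([a,c])[...,::-1])
print(boxes(d,*LIGHT,(180,60,340,320),12,500),observe()['contact_force'])
E
```

```text
[(array([ 437.3, -383.3]), [np.float64(49.0), np.float64(101.0)], np.float64(0.7), array([256. , 225.5]))] [ 0.3289929   0.98704958 -0.00494167]
```

View pics/c6.png

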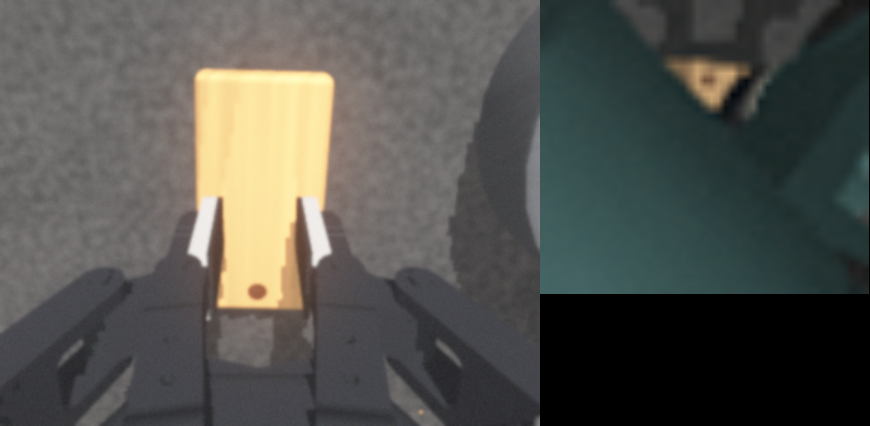

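The fingers hover over the board with no contact, so the tips stand higher than I assumed. I'll open and feel downward.

Call:
step_arm --commands '[[[0.9,0,0,0,0,0,0],[0.9,0,0,0,0,0,0],[0.9,0,0,0,0,0,0],[0.9,0,0,0,0,0,0],[0.9,0,0,2,0,0,0],[0.9,0,0,2,0,0,0],[0.9,0,0,2,0,0,0],[0.9,0,0,0,0,0,0]]]'

```text
t: 14.75
eef_pos: [438.7, -385.6, -9.7]
tcp_rot: [3.141, -0.001, 3.102]
contact_force: [-0.5, 0.2, -0.0]
grip_width: 76.7
finger_force: 0.0
```

Call:
step_arm --commands '[[[0.8,0,0,2,0,0,0],[0.8,0,0,2,0,0,0],[0.8,0,0,2,0,0,0],[0.8,0,0,0,0,0,0]]]'

```text
t: 15.15
eef_pos: [438.7, -385.7, -15.6]
tcp_rot: [3.141, -0.0, 3.102]
contact_force: [0.1, -0.6, -0.2]
grip_width: 68.4
finger_force: 0.0
```

Call:
step_arm --commands '[[[0.55,0,0,0,0,0,0],[0.5,0,0,0,0,0,0],[0.45,0,0,0,0,0,0],[0.45,0,0,0,0,0,0],[0.45,0,0,0,0,0,0]]]'

```text
t: 15.65
eef_pos: [438.9, -385.9, -15.2]
tcp_rot: [-3.141, 0.0, 3.102]
contact_force: [-0.2, 0.5, -0.4]
grip_width: 38.5
finger_force: 0.0
```

Call:
step_arm --commands '[[[0.8,0,0,0,0,0,0],[0.8,0,0,0,0,0,0],[0.8,0,0,0,0,0,0],[0.8,0,0,2,0,0,0],[0.8,0,0,2,0,0,0],[0.8,0,0,2,0,0,0],[0.8,0,0,0,0,0,0]]]'

```text
t: 16.35
eef_pos: [438.7, -385.6, -21.7]
tcp_rot: [3.141, -0.001, 3.103]
contact_force: [0.3, 0.1, -0.5]
grip_width: 68.1
finger_force: 0.0
```

Call:
step_arm --commands '[[[0.55,0,0,0,0,0,0],[0.5,0,0,0,0,0,0],[0.45,0,0,0,0,0,0],[0.45,0,0,0,0,0,0],[0.45,0,0,0,0,0,0]]]'

```text
t: 16.85
eef_pos: [439.0, -385.9, -21.0]
tcp_rot: [-3.141, 0.0, 3.103]
contact_force: [-1.5, 0.6, 5.0]
grip_width: 48.4
finger_force: 36.0
```

Call:
step_arm --commands '[[[0.8,0,0,0,0,0,0],[0.8,0,0,0,0,0,0],[0.8,0,0,0,0,0,0],[0.8,0,0,2,0,0,0],[0.8,0,0,2,0,0,0],[0.8,0,0,0,0,0,0]]]'

```text
t: 17.45
eef_pos: [438.7, -385.7, -25.7]
tcp_rot: [3.141, -0.0, 3.103]
contact_force: [-0.5, -0.1, -0.3]
grip_width: 68.3
finger_force: 0.0
```

Call:
step_arm --commands '[[[0.6,0,0,0,0,0,0],[0.5,0,0,0,0,0,0],[0.45,0,0,0,0,0,0],[0.45,0,0,0,0,0,0],[0.45,0,0,0,0,0,0]]]'

```text
t: 17.95
eef_pos: [439.0, -386.0, -25.1]
tcp_rot: [-3.141, 0.0, 3.103]
contact_force: [-0.6, 0.8, 3.5]
grip_width: 48.8
finger_force: 36.4
```

Call:
step_arm --commands '[[[0.4,0,0,-5,0,0,0],[0.4,0,0,-15,0,0,0],[0.4,0,0,-30,0,0,0],[0.4,0,0,-40,0,0,0],[0.4,0,0,-40,0,0,0],[0.4,0,0,-30,0,0,0],[0.4,0,0,0,0,0,0],[0.4,0,0,0,0,0,0]]]' --newtons 45

```text
t: 18.75
eef_pos: [439.1, -386.0, 135.3]
tcp_rot: [-3.141, 0.001, 3.103]
contact_force: [0.1, 0.7, -0.5]
grip_width: 48.4
finger_force: 46.8
```

```bash
python3 - <<'E'
from h import *
s=observe();print(s['eef_pos'])
d=get('wrist','w7.png');z=s['eef_pos'][2]
for k in(12,25,37): print(k,boxes(d,*LIGHT,(150,60,360,330),z+k,500))
get('side','s7.png'); b=cv2.imread('pics/s7.png')[40:240,190:330]
a=cv2.resize(b,None,fx=2.5,fy=2.5); c=cv2.resize(cv2.imread('pics/w7.png'),(440,330)); o=np.zeros((500,790,3),np.uint8); o[:,:350]=a; o[:330,350:]=c; cv2.imwrite('pics/c7.png',o)
E
```

```text
[ 439.0742534  -386.014289    135.29923365]
12 [(array([ 450.6, -384.5]), [np.float64(58.0), np.float64(117.0)], np.float64(1.1), array([255. , 241.5]))]
25 [(array([ 443. , -384.3]), [np.float64(53.0), np.float64(107.0)], np.float64(1.1), array([255. , 241.5]))]
37 [(array([ 435.9, -384.1]), [np.float64(48.0), np.float64(98.0)], np.float64(1.1), array([255. , 241.5]))]
```

View pics/c7.png

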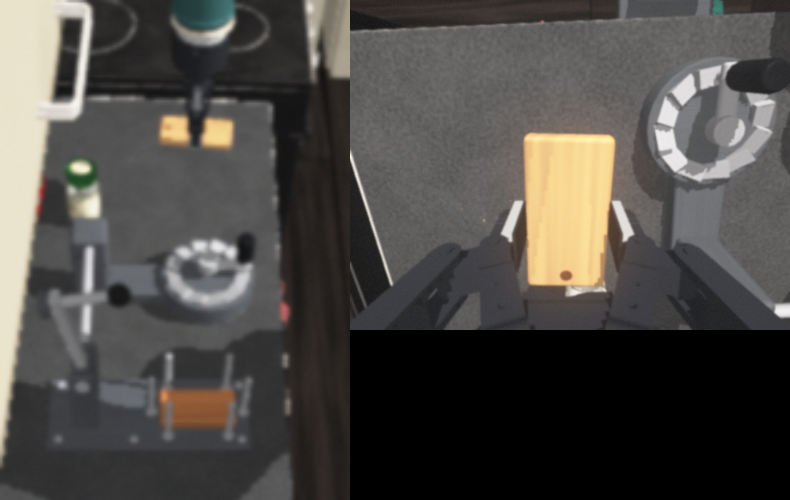

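The board is held level in the gripper, with its underside about 25 mm above the TCP. The press arm stands open and the bed is clear.

Call:
step_arm --commands '[[[0.4,0,10,-10,0,0,-1.8],[0.4,0,25,-15,0,0,-1.9],[0.4,1,35,-15,0,0,0],[0.4,1,40,-15,0,0,0],[0.4,1,40,0,0,0,0],[0.4,1,40,0,0,0,0],[0.4,1,35,0,0,0,0],[0.4,1,25,0,0,0,0],[0.4,1,10,0,0,0,0],[0.4,0,0,0,0,0,0]]]'

```text
t: 19.85
eef_pos: [426.0, -124.7, 189.4]
tcp_rot: [3.141, -0.001, -3.113]
contact_force: [-0.5, -0.2, -1.0]
grip_width: 48.5
finger_force: 46.8
```

Call:
step_arm --commands '[[[0.4,0,0,0,0,0,0],[0.4,0,0,0,0,0,0],[0.4,0,0,0,0,0,0]]]'

```text
t: 20.15
eef_pos: [427.0, -127.2, 189.7]
tcp_rot: [-3.141, -0.0, -3.117]
contact_force: [-0.3, 0.2, -0.8]
grip_width: 48.6
finger_force: 46.8
```

```bash
python3 - <<'E'
from h import *
s=observe();print(s['eef_pos'],s['tcp_rot'])
d=get('wrist','w8.png'); t=get('top','t8.png')
for k in(25,26,28): print(boxes(d,*DARK,(300,60,512,330),k,200))
print(boxes(t,*DARK,(250,180,290,225),26,60))
print('held',boxes(d,*LIGHT,(180,60,330,330),s['eef_pos'][2]+36,200))
E
```

```text
[ 427.00371054 -127.16036005  189.67204041] [-3.14126467e+00 -6.14046587e-05 -3.11724963e+00]
[(array([626.4, 191.1]), [np.float64(67.0), np.float64(74.0)], np.float64(-88.6), array([483. , 309.5])), (array([574.9, -53.3]), [np.float64(16.0), np.float64(118.0)], np.float64(4.2), array([306.5, 272. ])), (array([427. , -13.9]), [np.float64(53.0), np.float64(104.0)], np.float64(1.6), array([351.2, 161.7])), (array([385.2, 134. ]), [np.float64(45.0), np.float64(102.0)], np.float64(16.5), array([489.5, 128. ]))]
[(array([625.5, 190.2]), [np.float64(67.0), np.float64(74.0)], np.float64(-88.6), array([483. , 309.5])), (array([574.2, -53.5]), [np.float64(16.0), np.float64(118.0)], np.float64(4.2), array([306.5, 272. ])), (array([426.8, -14.3]), [np.float64(53.0), np.float64(104.0)], np.float64(1.6), array([351.2, 161.7])), (array([385.1, 133.2]), [np.float64(45.0), np.float64(102.0)], np.float64(16.5), array([489.5, 128. ]))]
[(array([623.9, 188.3]), [np.float64(66.0), np.float64(73.0)], np.float64(-88.6), array([483. , 309.5])), (array([572.9, -53.9]), [np.float64(16.0), np.float64(117.0)], np.float64(4.2), array([306.5, 272. ])), (array([426.3, -14.9]), [np.float64(52.0), np.float64(103.0)], np.float64(1.6), array([351.2, 161.7])), (array([384.8, 131.6]), [np.float64(45.0), np.float64(101.0)], np.float64(16.5), array([489.5, 128. ]))]
[(array([428.9, -11.4]), [np.float64(50.0), np.float64(99.0)], np.float64(1.0), array([270.5, 202. ]))]
held [(array([ 424.4, -125.4]), [np.float64(49.0), np.float64(99.0)], np.float64(4.7), array([255. , 241.5]))]
```

View pics/w8.png

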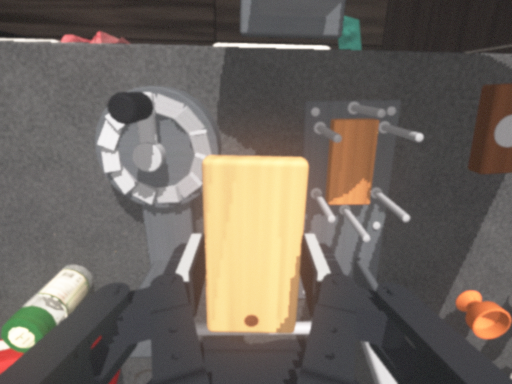

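Call:
step_arm --commands '[[[0.4,-0.5,12,0,0,0,0],[0.4,-0.8,22,0,0,0,0],[0.4,-1,26,5,0,0,0],[0.4,-1,24,10,0,0,0],[0.4,-0.8,18,15,0,0,0],[0.4,-0.7,11.5,20,0,0,0],[0.4,0,0,25,0,0,0],[0.4,0,0,25,0,0,0],[0.4,0,0,0,0,0,0],[0.4,0,0,0,0,0,0]]]'

```text
t: 21.25
eef_pos: [428.3, -12.1, 89.8]
tcp_rot: [3.141, -0.001, -3.116]
contact_force: [0.3, -0.2, -1.1]
grip_width: 48.5
finger_force: 46.8
```

Call:
step_arm --commands '[[[0.4,0,0,20,0,0,0],[0.4,0,0,18,0,0,0],[0.4,0,0,14,0,0,0],[0.4,0,0,10,0,0,0],[0.4,0,0,6,0,0,0],[0.4,0,0,3,0,0,0],[0.4,0,0,0,0,0,0],[0.4,0,0,0,0,0,0]]]'

```text
t: 22.05
eef_pos: [429.1, -12.6, 19.1]
tcp_rot: [-3.141, 0.001, -3.116]
contact_force: [-0.1, -0.8, -0.4]
grip_width: 48.6
finger_force: 46.8
```

Call:
step_arm --commands '[[[0.4,0,-0.5,2,0,0,0],[0.4,0,0,2,0,0,0],[0.4,0,0,1,0,0,0],[0.4,0,0,0,0,0,0]]]'

```text
t: 22.45
eef_pos: [428.6, -13.0, 13.6]
tcp_rot: [-3.142, -0.0, -3.116]
contact_force: [0.0, -0.3, -0.5]
grip_width: 48.4
finger_force: 46.8
```

Call:
step_arm --commands '[[[0.4,0,0,2,0,0,0],[0.4,0,0,2,0,0,0],[0.4,0,0,0,0,0,0]]]'

```text
t: 22.75
eef_pos: [428.5, -13.0, 9.4]
tcp_rot: [3.142, -0.001, -3.116]
contact_force: [0.4, -0.2, 0.3]
grip_width: 48.4
finger_force: 46.8
```

Call:
step_arm --commands '[[[0.4,0,0,2,0,0,0],[0.4,0,0,2,0,0,0],[0.4,0,0,0,0,0,0]]]'

```text
t: 23.05
eef_pos: [428.5, -13.0, 5.4]
tcp_rot: [3.142, -0.001, -3.116]
contact_force: [0.2, 0.0, -0.5]
grip_width: 48.2
finger_force: 46.8
```

Call:
step_arm --commands '[[[0.4,0,0,1.5,0,0,0],[0.4,0,0,1.5,0,0,0],[0.4,0,0,0,0,0,0],[0.7,0,0,0,0,0,0],[0.7,0,0,0,0,0,0],[0.7,0,0,0,0,0,0],[0.7,0,0,-10,0,0,0],[0.7,0,0,-25,0,0,0],[0.7,0,0,-40,0,0,0],[0.7,0,0,-45,0,0,0]]]'

```text
t: 24.05
eef_pos: [427.4, -12.8, 124.0]
tcp_rot: [3.141, -0.002, -3.116]
contact_force: [1.6, -1.4, -0.0]
grip_width: 59.5
finger_force: 0.0
```

Call:
step_arm --commands '[[[0.8,0,8,-20,0,0,0],[0.8,-2,25,-20,0,0,0],[0.8,-2,38,-6,0,0,0],[0.8,-2,42,0,0,0,0],[0.8,-3,42,0,0,0,0],[0.8,-2,42,0,0,0,0],[0.8,-2,36,0,0,0,0],[0.8,-2,22,0,0,0,0],[0.8,-1,8,0,0,0,0],[0.8,0,0,0,0,0,-5.3]]]'

```text
t: 25.05
eef_pos: [437.8, 251.1, 169.2]
tcp_rot: [-3.142, 0.0, -3.021]
contact_force: [-0.1, -0.8, 1.1]
grip_width: 68.5
finger_force: 0.0
```

Call:
step_arm --commands '[[[0.8,0,0,0,0,0,0],[0.8,0,0,0,0,0,0],[0.8,0,0,0,0,0,0]]]'

```text
t: 25.35
eef_pos: [437.9, 249.6, 168.9]
tcp_rot: [-3.141, -0.0, -3.026]
contact_force: [0.1, -0.5, -0.1]
grip_width: 68.9
finger_force: 0.0
```

```bash
cat > m.py <<'E'
from h import *
import sys
s=observe();T=T_tool(s);print(s['eef_pos'].round(1),np.degrees(s['tcp_rot'][2]).round(1))
z=float(sys.argv[1]); col=DARK if len(sys.argv)>2 else LIGHT
d=get('wrist')
for b in boxes(d,*col,(0,40,512,330),z,600):
    dl=np.append(b[0],0)-T[:3,3]; dl[2]=0; print(b,'tool xy',(T[:3,:3].T@dl).round(1)[:2])
if len(sys.argv)<4:
  t=get('top'); print('TOP',[b for b in boxes(t,*col,(140,170,400,240),z,150)])
E
python3 m.py 12
```

```text
[437.9 249.6 168.9] -173.4
(array([458. , 427.5]), [np.float64(55.0), np.float64(108.0)], np.float64(5.4), array([403. , 194.8])) tool xy [-40.4 174.4]
(array([437.7, 250.9]), [np.float64(50.0), np.float64(103.0)], np.float64(8.0), array([253.5, 161. ])) tool xy [0.1 1.3]
(array([419.5, 341.4]), [np.float64(53.0), np.float64(104.0)], np.float64(0.5), array([336.7, 154. ])) tool xy [ 7.7 93.3]
(array([439.1,  -4.5]), [np.float64(43.0), np.float64(93.0)], np.float64(-8.3), array([ 20.5, 136.5])) tool xy [  28.1 -252.5]
TOP [(array([431.5, -11.7]), [np.float64(50.0), np.float64(104.0)], np.float64(1.1), array([270.5, 201.5]))]
```

Call:
step_arm --commands '[[[0.8,-1,0,40,0,0,0],[0.8,0,0,45,0,0,0],[0.8,0,0,45,0,0,0],[0.8,0,0,36,0,0,0],[0.8,0,0,18,0,0,0],[0.8,0,0,9,0,0,0],[0.8,0,0,0,0,0,0],[0.5,0,0,0,0,0,0],[0.4,0,0,0,0,0,0],[0.4,0,0,0,0,0,0]]]'

```text
t: 26.45
eef_pos: [440.1, 250.8, -22.9]
tcp_rot: [3.141, 0.003, -3.024]
contact_force: [-1.1, -0.5, 5.6]
grip_width: 48.5
finger_force: 46.9
```

Call:
step_arm --commands '[[[0.4,0,0,0,0,0,0],[0.4,0,0,0,0,0,0]]]'

```text
t: 26.65
eef_pos: [440.2, 250.8, -22.9]
tcp_rot: [3.141, 0.003, -3.024]
contact_force: [-1.3, -0.5, 8.1]
grip_width: 48.3
finger_force: 47.2
```

Call:
step_arm --commands '[[[0.4,0,0,-5,0,0,0],[0.4,0,0,-20,0,0,0],[0.4,0,0,-40,0,0,0],[0.4,0,0,-45,0,0,0],[0.4,0,0,-25,0,0,5.3],[0.4,2,-10,0,0,0,0],[0.4,2,-27,0,0,0,0],[0.4,3,-38,0,0,0,0],[0.4,3,-42,0,0,0,0],[0.4,3,-42,0,0,0,0]]]'

```text
t: 27.65
eef_pos: [428.6, 89.6, 110.1]
tcp_rot: [-3.141, -0.001, -3.114]
contact_force: [1.4, -0.2, -0.3]
grip_width: 48.4
finger_force: 46.7
```

Call:
step_arm --commands '[[[0.4,2,-42,0,0,0,0],[0.4,2,-34,0,0,0,0],[0.4,0.5,-20,0,0,0,0],[0.4,0,-8.5,0,0,0,0],[0.4,0,0,0,0,0,0],[0.4,0,0,0,0,0,0],[0.4,0,0,0,0,0,0]]]'

```text
t: 28.35
eef_pos: [427.9, -12.5, 110.5]
tcp_rot: [3.141, -0.001, -3.115]
contact_force: [-0.6, 0.2, -0.6]
grip_width: 48.1
finger_force: 46.7
```

Call:
step_arm --commands '[[[0.4,-1,-0.5,15,0,0,0],[0.4,0,0,25,0,0,0],[0.4,0,0,25,0,0,0],[0.4,0,0,15,0,0,0],[0.4,0,0,8,0,0,0],[0.4,0,0,4,0,0,0],[0.4,0,0,2,0,0,0],[0.4,0,0,0,0,0,0],[0.4,0,0,0,0,0,0]]]'

```text
t: 29.25
eef_pos: [429.8, -14.0, 17.3]
tcp_rot: [-3.141, 0.001, -3.116]
contact_force: [0.0, 0.2, -0.2]
grip_width: 48.2
finger_force: 46.7
```

Call:
step_arm --commands '[[[0.7,0,0,0,0,0,0],[0.7,0,0,0,0,0,0],[0.7,0,0,0,0,0,0],[0.7,0,0,-10,0,0,0],[0.7,0,0,-25,0,0,0],[0.7,0,0,-40,0,0,0],[0.8,0,0,-40,0,0,0],[0.8,0,0,-25,0,0,0]]]'

```text
t: 30.05
eef_pos: [430.2, -14.1, 160.1]
tcp_rot: [-3.141, 0.004, -3.116]
contact_force: [0.1, -0.5, -0.3]
grip_width: 68.6
finger_force: 0.0
```

Call:
step_arm --commands '[[[0.8,0,8,-5,0,0,0],[0.8,0,25,-5,0,0,0],[0.8,0,40,0,0,0,0],[0.8,0,45,0,0,0,0],[0.8,0,45,0,0,0,0],[0.8,0,45,0,0,0,0],[0.8,0,45,0,0,0,0],[0.8,0,45,0,0,0,0],[0.8,0,35,0,0,0,0],[0.8,0,18,0,0,0,0]]]'

```text
t: 31.05
eef_pos: [419.1, 339.7, 166.0]
tcp_rot: [3.141, -0.001, -3.114]
contact_force: [-0.5, -0.6, 0.1]
grip_width: 68.4
finger_force: 0.0
```

Call:
step_arm --commands '[[[0.8,0,5,0,0,0,0],[0.8,0,0,0,0,0,0],[0.8,0,0,0,0,0,0],[0.8,0,0,0,0,0,0],[0.8,0,0,0,0,0,0]]]'

```text
t: 31.55
eef_pos: [420.3, 340.8, 166.8]
tcp_rot: [-3.141, -0.0, -3.118]
contact_force: [-0.4, -0.5, 0.0]
grip_width: 68.6
finger_force: 0.0
```

```bash
python3 m.py 12
```

```text
[420.3 340.8 166.8] -178.6
(array([457.8, 428.4]), [np.float64(52.0), np.float64(106.0)], np.float64(7.2), array([327.5, 195. ])) tool xy [-39.6  86.7]
(array([418.5, 342.7]), [np.float64(51.0), np.float64(102.0)], np.float64(2.8), array([254., 160.])) tool xy [1.8 2. ]
TOP [(array([420.3, 343.3]), [np.float64(50.0), np.float64(97.0)], np.float64(2.1), array([178.5, 202.5])), (array([429.6, -11.7]), [np.float64(50.0), np.float64(100.0)], np.float64(1.0), array([270.5, 202. ]))]
```

Call:
step_arm --commands '[[[0.8,0,0,40,0,0,-0.6],[0.8,0,0,45,0,0,0],[0.8,0,0,45,0,0,0],[0.8,0,0,36,0,0,0],[0.8,0,0,17,0,0,0],[0.8,0,0,8,0,0,0],[0.8,0,0,0,0,0,0],[0.5,0,0,0,0,0,0],[0.4,0,0,0,0,0,0],[0.4,0,0,0,0,0,0]]]'

```text
t: 32.65
eef_pos: [421.3, 342.6, -22.8]
tcp_rot: [3.14, 0.003, -3.106]
contact_force: [0.8, -0.4, 5.9]
grip_width: 48.3
finger_force: 47.0
```

Call:
step_arm --commands '[[[0.4,0,0,0,0,0,0],[0.4,0,0,0,0,0,0],[0.4,0,0,-5,0,0,0],[0.4,0,0,-20,0,0,0],[0.4,0,0,-40,0,0,0],[0.4,0,0,-45,0,0,0],[0.4,0,0,-25,0,0,0.6]]]'

```text
t: 33.35
eef_pos: [421.4, 342.9, 114.5]
tcp_rot: [3.139, 0.004, -3.116]
contact_force: [1.5, 0.9, -0.4]
grip_width: 48.3
finger_force: 46.7
```

Call:
step_arm --commands '[[[0.4,0,-10,0,0,0,0],[0.4,0,-27,0,0,0,0],[0.4,0,-40,0,0,0,0],[0.4,0,-45,0,0,0,0],[0.4,0,-45,0,0,0,0],[0.4,0,-45,0,0,0,0],[0.4,1,-45,0,0,0,0],[0.4,0,-42,0,0,0,0],[0.4,0,-32,0,0,0,0],[0.4,0,-18,0,0,0,0]]]'

```text
t: 34.35
eef_pos: [426.8, -9.4, 110.1]
tcp_rot: [-3.141, -0.001, -3.118]
contact_force: [-0.1, 0.2, -1.0]
grip_width: 48.4
finger_force: 46.7
```

Call:
step_arm --commands '[[[0.4,0,-7,0,0,0,0],[0.4,0,0,0,0,0,0],[0.4,0,0,0,0,0,0],[0.4,0,0,0,0,0,0],[0.4,0,0,0,0,0,0]]]'

```text
t: 34.85
eef_pos: [428.0, -13.1, 110.6]
tcp_rot: [3.141, -0.0, -3.115]
contact_force: [0.5, -0.7, -1.2]
grip_width: 48.1
finger_force: 46.7
```

Call:
step_arm --commands '[[[0.4,-1,-0.5,15,0,0,0],[0.4,0,0,25,0,0,0],[0.4,0,0,20,0,0,0],[0.4,0,0,12,0,0,0],[0.4,0,0,6,0,0,0],[0.4,0,0,4,0,0,0],[0.4,0,0,0,0,0,0],[0.4,0,0,0,0,0,0],[0.4,0,0,0,0,0,0]]]'

```text
t: 35.75
eef_pos: [429.7, -14.5, 29.3]
tcp_rot: [-3.141, 0.001, -3.116]
contact_force: [0.4, -0.4, -1.2]
grip_width: 48.3
finger_force: 46.7
```

Call:
step_arm --commands '[[[0.7,0,0,0,0,0,0],[0.7,0,0,0,0,0,0],[0.7,0,0,0,0,0,0],[0.7,0,0,-10,0,0,0],[0.7,0,0,-25,0,0,0],[0.7,0,0,-40,0,0,0],[0.8,0,0,-40,0,0,0],[0.8,0,0,-25,0,0,0]]]'

```text
t: 36.55
eef_pos: [430.2, -14.6, 172.1]
tcp_rot: [-3.141, 0.004, -3.116]
contact_force: [1.2, -0.1, 0.4]
grip_width: 68.1
finger_force: 0.0
```

Call:
step_arm --commands '[[[0.8,-2,8,0,0,0,0],[0.8,-3,25,0,0,0,0],[0.8,-4,42,0,0,0,0],[0.8,-4,47,0,0,0,0],[0.8,-4,47,0,0,0,0],[0.8,-4,47,0,0,0,0],[0.8,-4,47,0,0,0,0],[0.8,-4,47,0,0,0,0],[0.8,-4,47,0,0,0,0],[0.8,-4,45,0,0,0,0]]]'

```text
t: 37.55
eef_pos: [454.7, 390.5, 167.8]
tcp_rot: [-3.141, -0.001, -3.115]
contact_force: [1.8, 0.0, 0.9]
grip_width: 68.5
finger_force: 0.0
```

Call:
step_arm --commands '[[[0.8,-3,28,0,0,0,0],[0.8,0,10,0,0,0,-2.8],[0.8,0,0,0,0,0,-2.8],[0.8,0,0,0,0,0,0],[0.8,0,0,0,0,0,0],[0.8,0,0,0,0,0,0],[0.8,0,0,0,0,0,0]]]'

```text
t: 38.25
eef_pos: [457.9, 426.0, 168.6]
tcp_rot: [-3.141, -0.0, -3.019]
contact_force: [0.0, 0.2, -1.3]
grip_width: 68.4
finger_force: 0.0
```

```bash
python3 m.py 12
```

```text
[457.9 426.  168.6] -173.0
(array([458.4, 430.3]), [np.float64(51.0), np.float64(103.0)], np.float64(8.6), array([256., 162.])) tool xy [-1.   4.2]
TOP [(array([431.6, -13.6]), [np.float64(54.0), np.float64(104.0)], np.float64(1.0), array([271. , 201.5])), (array([459.3, 430.3]), [np.float64(52.0), np.float64(101.0)], np.float64(6.4), array([156.5, 192. ]))]
```

Call:
step_arm --commands '[[[0.8,-3,2.5,40,0,0,0],[0.8,0,0,45,0,0,0],[0.8,0,0,45,0,0,0],[0.8,0,0,36,0,0,0],[0.8,0,0,18,0,0,0],[0.8,0,0,9,0,0,0],[0.8,0,0,0,0,0,0],[0.5,0,0,0,0,0,0],[0.4,0,0,0,0,0,0],[0.4,0,0,0,0,0,0]]]'

```text
t: 39.35
eef_pos: [461.9, 430.2, -22.5]
tcp_rot: [3.14, 0.003, -3.018]
contact_force: [0.3, -0.1, 4.4]
grip_width: 48.3
finger_force: 46.9
```

Call:
step_arm --commands '[[[0.4,0,0,0,0,0,0],[0.4,0,0,0,0,0,0],[0.4,0,0,-5,0,0,0],[0.4,0,0,-20,0,0,0],[0.4,0,0,-40,0,0,0],[0.4,0,0,-45,0,0,0],[0.4,0,0,-25,0,0,5.6]]]'

```text
t: 40.05
eef_pos: [461.9, 430.3, 114.6]
tcp_rot: [3.139, 0.004, -3.117]
contact_force: [0.8, 0.7, -1.1]
grip_width: 48.3
finger_force: 46.6
```

Call:
step_arm --commands '[[[0.4,2,-10,0,0,0,0],[0.4,3,-27,0,0,0,0],[0.4,4,-40,0,0,0,0],[0.4,5,-46,0,0,0,0],[0.4,5,-46,0,0,0,0],[0.4,5,-46,0,0,0,0],[0.4,5,-46,0,0,0,0],[0.4,5,-46,0,0,0,0],[0.4,5,-46,0,0,0,0],[0.4,4,-44,0,0,0,0]]]'

```text
t: 41.05
eef_pos: [425.7, 29.5, 110.0]
tcp_rot: [-3.142, -0.002, -3.115]
contact_force: [1.1, 0.1, -0.9]
grip_width: 48.5
finger_force: 46.6
```

Call:
step_arm --commands '[[[0.4,0,-28,0,0,0,0],[0.4,0,-14,0,0,0,0],[0.4,0,-4,0,0,0,0],[0.4,0,0,0,0,0,0],[0.4,0,0,0,0,0,0],[0.4,0,0,0,0,0,0]]]'

```text
t: 41.65
eef_pos: [428.6, -13.8, 110.5]
tcp_rot: [3.141, -0.001, -3.115]
contact_force: [0.0, -0.8, -0.9]
grip_width: 48.3
finger_force: 46.6
```

Call:
step_arm --commands '[[[0.4,-1,0,15,0,0,0],[0.4,0,0,25,0,0,0],[0.4,0,0,15,0,0,0],[0.4,0,0,8,0,0,0],[0.4,0,0,4,0,0,0],[0.4,0,0,3,0,0,0],[0.4,0,0,0,0,0,0],[0.4,0,0,0,0,0,0]]]'

```text
t: 42.45
eef_pos: [430.5, -14.7, 41.2]
tcp_rot: [-3.141, 0.001, -3.116]
contact_force: [0.2, -0.2, -0.4]
grip_width: 48.1
finger_force: 46.6
```

Call:
step_arm --commands '[[[0.7,0,0,0,0,0,0],[0.7,0,0,0,0,0,0],[0.7,0,0,0,0,0,0],[0.7,0,0,-10,0,0,0],[0.7,0,0,-25,0,0,0],[0.7,0,0,-40,0,0,0],[0.8,0,0,-40,0,0,0],[0.8,0,0,-15,0,0,0]]]'

```text
t: 43.25
eef_pos: [432.1, -15.0, 175.0]
tcp_rot: [-3.14, 0.006, -3.116]
contact_force: [1.4, 0.1, 0.7]
grip_width: 68.6
finger_force: 0.0
```

Call:
step_arm --commands '[[[0.8,-1,10,0,0,0,0],[0.8,-1,30,0,0,0,0],[0.8,-2,42,0,0,0,0],[0.8,-2,42,0,0,0,0],[0.8,-1,30,0,0,0,0],[0.8,-1,13,0,0,0,0],[0.8,0,3,0,0,0,-3],[0.8,0,0,0,0,0,0],[0.8,0,0,0,0,0,0],[0.8,0,0,0,0,0,0]]]'

```text
t: 44.25
eef_pos: [433.4, 154.9, 170.4]
tcp_rot: [-3.141, -0.001, -3.065]
contact_force: [-0.4, -0.7, 0.6]
grip_width: 68.2
finger_force: 0.0
```

```bash
python3 m.py 24 d; python3 - <<'E'
from h import *
d=get('wrist','w9.png'); t=get('top')
im=cv2.resize(d['color'],(480,360)); b=cv2.resize(t['color'][150:240,195:285],(320,320),interpolation=2); o=np.zeros((360,800,3),np.uint8);o[:,:480]=im;o[:320,480:]=b;cv2.imwrite('pics/c9.png',o[...,::-1])
print('stack',boxes(t,*LIGHT,(250,180,290,225),74,60),boxes(d,*LIGHT,(20,60,180,330),74,300))
E
```

```text
[433.4 154.9 170.4] -175.6
(array([623.1, 188.7]), [np.float64(51.0), np.float64(60.0)], np.float64(4.0), array([267.5, 310. ])) tool xy [-191.8   19.3]
(array([384.2, 159.2]), [np.float64(47.0), np.float64(98.0)], np.float64(6.2), array([260. , 117.5])) tool xy [48.7  8. ]
TOP []
stack [(array([428.6, -12.1]), [np.float64(52.0), np.float64(100.0)], np.float64(1.0), array([271. , 201.5]))] [(array([424.5,  -0.7]), [np.float64(77.0), np.float64(106.0)], np.float64(1.9), array([ 81.3, 153.4]))]
```

View pics/c9.png

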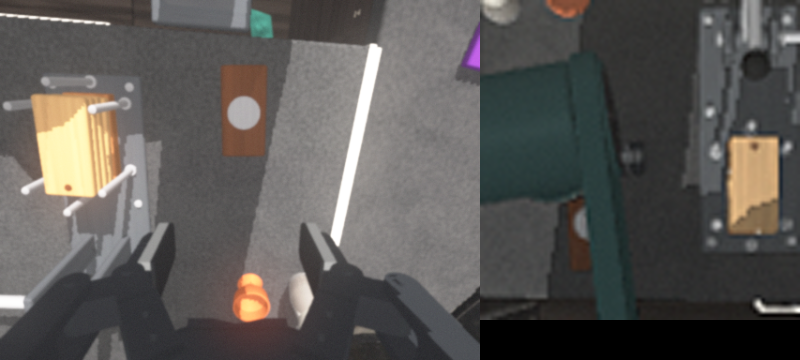

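The caul has been knocked towards the robot, to about (384,159). The four-board stack stands neatly on the bed.

Call:
step_arm --commands '[[[0.8,16,2,0,0,0,-0.8],[0.8,20,3,10,0,0,0],[0.8,10.5,1.2,10,0,0,0],[0.8,0,0,0,0,0,0],[0.8,0,0,0,0,0,0],[0.8,0,0,0,0,0,0]]]'

```text
t: 45.05
eef_pos: [387.8, 157.8, 151.3]
tcp_rot: [3.141, 0.002, -3.05]
contact_force: [0.5, -0.3, -0.5]
grip_width: 68.6
finger_force: 0.0
```

```bash
python3 m.py 24 d
```

```text
[387.8 157.8 151.3] -174.7
(array([383.4, 159.3]), [np.float64(48.0), np.float64(100.0)], np.float64(6.8), array([254. , 163.5])) tool xy [4.2 1.9]
TOP []
```

Call:
step_arm --commands '[[[0.8,2,0,30,0,0,-0.5],[0.8,0,0,40,0,0,0],[0.8,0,0,40,0,0,0],[0.8,0,0,34,0,0,0],[0.8,0,0,17,0,0,0],[0.8,0,0,8,0,0,0],[0.8,0,0,0,0,0,0],[0.5,0,0,0,0,0,0],[0.4,0,0,0,0,0,0],[0.4,0,0,0,0,0,0]]]'

```text
t: 46.15
eef_pos: [385.9, 157.7, -17.2]
tcp_rot: [3.141, 0.003, -3.041]
contact_force: [-0.5, -0.5, 4.7]
grip_width: 48.7
finger_force: 47.3
```

Call:
step_arm --commands '[[[0.4,0,0,0,0,0,0],[0.4,0,0,0,0,0,0],[0.4,0,0,-5,0,0,0],[0.4,0,0,-20,0,0,0],[0.4,0,0,-40,0,0,0],[0.4,0,0,-45,0,0,0],[0.4,0,0,-30,0,0,4.6]]]' --newtons 55

```text
t: 46.85
eef_pos: [385.3, 157.7, 124.8]
tcp_rot: [3.141, 0.003, -3.122]
contact_force: [1.4, -0.4, -2.6]
grip_width: 48.6
finger_force: 57.9
```

Call:
step_arm --commands '[[[0.4,-2,-8,0,0,0,-0.4],[0.4,-6,-25,0,0,0,0],[0.4,-8,-36,0,0,0,0],[0.4,-9,-38,0,0,0,0],[0.4,-8,-34,0,0,0,0],[0.4,-5,-22,0,0,0,0],[0.4,-2,-9,0,0,0,0],[0.4,0,0,0,0,0,0],[0.4,0,0,0,0,0,0],[0.4,0,0,0,0,0,0]]]'

```text
t: 47.85
eef_pos: [428.5, -12.3, 121.4]
tcp_rot: [3.141, -0.001, -3.113]
contact_force: [0.4, -0.2, -2.1]
grip_width: 48.3
finger_force: 57.9
```

Call:
step_arm --commands '[[[0.4,-0.5,-1,15,0,0,0],[0.4,0,0,22,0,0,0],[0.4,0,0,14,0,0,0],[0.4,0,0,7,0,0,0],[0.4,0,0,4,0,0,0],[0.4,0,0,2,0,0,0],[0.4,0,0,0,0,0,0],[0.4,0,0,0,0,0,0]]]'

```text
t: 48.65
eef_pos: [430.4, -14.4, 58.2]
tcp_rot: [-3.141, 0.001, -3.114]
contact_force: [-0.9, -0.1, -1.9]
grip_width: 48.4
finger_force: 57.8
```

Call:
step_arm --commands '[[[0.7,0,0,0,0,0,0],[0.7,0,0,0,0,0,0],[0.7,0,0,0,0,0,0],[0.7,0,0,-10,0,0,0],[0.7,0,0,-25,0,0,0],[0.8,0,0,-40,0,0,0],[0.8,10,-20,-20,0,0,0],[0.8,16,-45,0,0,0,0],[0.8,16,-45,0,0,0,0],[0.8,10,-45,0,0,0,0]]]'

```text
t: 49.65
eef_pos: [381.1, -171.9, 153.9]
tcp_rot: [-3.141, 0.001, -3.113]
contact_force: [0.6, -0.1, 0.5]
grip_width: 68.4
finger_force: 0.0
```

Call:
step_arm --commands '[[[0.8,6,-38,0,0,0,0],[0.8,3,-20,0,0,0,0],[0.8,0,-6,0,0,0,0],[0.8,0,0,0,0,0,0],[0.8,0,0,0,0,0,0],[0.8,0,0,0,0,0,0]]]'

```text
t: 50.25
eef_pos: [374.8, -233.5, 152.7]
tcp_rot: [3.141, -0.0, -3.113]
contact_force: [0.5, -0.0, 0.2]
grip_width: 68.2
finger_force: 0.0
```

```bash
python3 - <<'E'
from h import *
print(observe()['eef_pos'],observe()['tcp_rot'])
t=get('top');s=get('side');w=get('wrist')
print('caul top',boxes(t,*DARK,(250,180,290,225),98,60),'side',boxes(s,*DARK,(245,170,300,225),98,60))
o=np.zeros((384,800,3),np.uint8);o[:,:480]=cv2.resize(w['color'],(480,384));o[:320,480:]=cv2.resize(t['color'][150:240,240:330],(320,320),interpolation=2);cv2.imwrite('pics/c10.png',o[...,::-1])
E
```

```text
[ 374.78984868 -233.53236068  152.72696604] [ 3.14093057e+00 -4.23582129e-04 -3.11302475e+00]
caul top [(array([427.4, -13.3]), [np.float64(47.0), np.float64(98.0)], np.float64(1.0), array([271.5, 201.5]))] side [(array([429. ,  -7.2]), [np.float64(57.0), np.float64(103.0)], np.float64(2.1), array([269. , 190.5]))]
```

View pics/c10.png

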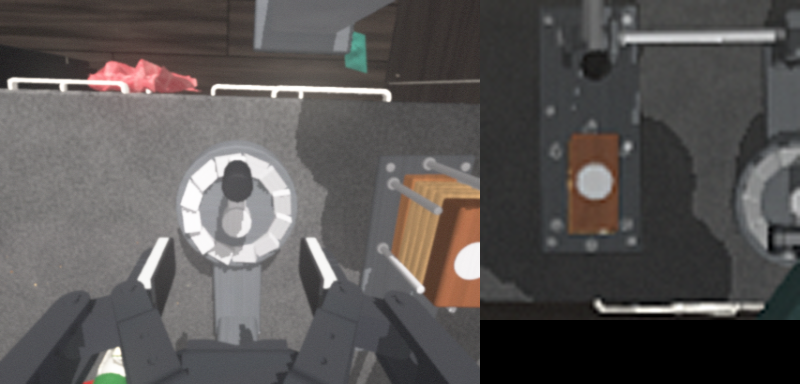

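The caul lies on the four boards at about (427,-13), square within 1°, with the press arm open. Next is the knob.

Call:
step_arm --commands '[[[0.8,6,-0.6,20,0,0,0],[0.8,5.6,-0.6,30,0,0,0],[0.8,0,0,20,0,0,0],[0.8,0,0,10,0,0,0],[0.8,0,0,5,0,0,0],[0.8,0,0,0,0,0,0],[0.4,0,0,0,0,0,0],[0.2,0,0,0,0,0,0],[0,0,0,0,0,0,0],[0,0,0,0,0,0,0]]]' --newtons 60

```text
t: 51.4
eef_pos: [363.6, -235.9, 68.5]
tcp_rot: [3.141, 0.001, -3.115]
contact_force: [-0.4, 4.0, 8.5]
grip_width: 23.4
finger_force: 58.4
```

Call:
step_arm --commands '[[[0,0,0,0,0,0,0],[0,0,0,0,0,0,0],[0,0,0,0,0,0,0]]]'

```text
t: 51.7
eef_pos: [363.5, -236.0, 68.5]
tcp_rot: [3.141, 0.001, -3.115]
contact_force: [-0.9, 3.9, 8.1]
grip_width: 24.0
finger_force: 58.4
```

Already slightly forward of the tooth. Lifting the pawl 13 mm, then checking the forces.

Call:
step_arm --commands '[[[0,0,-2,-2,0,0,0],[0,0,0,-4,0,0,0],[0,0,0,-4,0,0,0],[0,0,0,-4,0,0,0],[0,0,0,-1,0,0,0],[0,0,0,0,0,0,0]]]'

```text
t: 52.3
eef_pos: [363.3, -237.2, 82.7]
tcp_rot: [3.14, 0.0, -3.115]
contact_force: [3.0, 4.8, -2.9]
grip_width: 23.4
finger_force: 59.0
```

Call:
step_arm --commands '[[[0,0,3,0,0,0,0],[0,-0.3,5.2,0,0,0,0],[0,-2.1,10.3,0,0,0,0],[0,-4.3,9.5,0,0,0,0],[0,-6.1,8.5,0,0,0,0],[0,-7.8,7,0,0,0,0],[0,-9.1,5.2,0,0,0,0],[0,-9.9,3.2,0,0,0,0]]]'

```text
t: 53.1
eef_pos: [402.3, -184.8, 82.7]
tcp_rot: [3.142, -0.0, -3.114]
contact_force: [-0.7, -1.8, -4.2]
grip_width: 23.6
finger_force: 59.1
```

Call:
step_arm --commands '[[[0,-10.4,1.1,0,0,0,0],[0,-10.4,-1.1,0,0,0,0],[0,-9.9,-3.2,0,0,0,0],[0,-9.1,-5.2,0,0,0,0],[0,-7.8,-7,0,0,0,0],[0,-6.1,-8.5,0,0,0,0],[0,-4.3,-9.5,0,0,0,0],[0,-2.1,-10.3,0,0,0,0]]]'

```text
t: 53.9
eef_pos: [463.3, -228.8, 82.7]
tcp_rot: [-3.141, 0.0, -3.114]
contact_force: [0.5, -0.4, -4.5]
grip_width: 23.4
finger_force: 59.2
```

Call:
step_arm --commands '[[[0,-0.3,-5.2,0,0,0,0],[0,1.1,-10.4,0,0,0,0],[0,3.2,-9.9,0,0,0,0],[0,5.2,-9.1,0,0,0,0],[0,7,-7.8,0,0,0,0],[0,8.5,-6.1,0,0,0,0],[0,0,0,0,0,0,0]]]'

```text
t: 54.6
eef_pos: [437.0, -277.7, 82.5]
tcp_rot: [-3.141, -0.003, -3.115]
contact_force: [-3.6, -3.3, -4.7]
grip_width: 23.3
finger_force: 59.4
```

Call:
step_arm --commands '[[[0,4.7,-2.4,0,0,0,0],[0,4.8,-1.9,0,0,0,0],[0,2,-0.5,0,0,0,0],[0,0,0,0,0,0,0],[0,0,0,0,0,0,0]]]'

```text
t: 55.1
eef_pos: [427.5, -281.6, 82.6]
tcp_rot: [3.141, -0.001, -3.114]
contact_force: [-4.6, -2.4, -4.4]
grip_width: 23.5
finger_force: 59.3
```

Call:
step_arm --commands '[[[0,2,-0.5,0,0,0,0],[0,2,-0.4,0,0,0,0],[0,0,0,0,0,0,0],[0,0,0,0,0,0,0]]]'

```text
t: 55.5
eef_pos: [424.4, -282.5, 82.7]
tcp_rot: [3.141, 0.0, -3.115]
contact_force: [-1.6, 0.8, -3.9]
grip_width: 23.4
finger_force: 59.4
```

Call:
step_arm --commands '[[[0,1.5,-0.3,0,0,0,0],[0,1,-0.2,0,0,0,0],[0,0,0,0,0,0,0],[0,0,0,0,0,0,0]]]'

```text
t: 55.9
eef_pos: [423.4, -282.9, 83.1]
tcp_rot: [3.141, 0.003, -3.115]
contact_force: [4.0, 4.8, -3.4]
grip_width: 23.6
finger_force: 59.4
```

Call:
step_arm --commands '[[[0,-0.8,0,3,0,0,0],[0,-0.5,0,3,0,0,0],[0,0,0,3,0,0,0],[0,0,0,0,0,0,0],[0.5,0,0,0,0,0,0],[0.8,0,0,0,0,0,0],[0.8,0,0,0,0,0,0],[0.8,0,0,-15,0,0,0],[0.8,0,0,-30,0,0,0],[0.8,0,0,-35,0,0,0]]]'

```text
t: 56.9
eef_pos: [422.1, -283.2, 154.0]
tcp_rot: [3.141, -0.002, -3.114]
contact_force: [-0.3, -0.5, -0.8]
grip_width: 68.2
finger_force: 0.0
```

Call:
step_arm --commands '[[[0.8,15,-15,-20,0,0,0],[0.8,20,-30,-10,0,0,0],[0.8,10,-30,0,0,0,0],[0.8,0,0,0,0,0,0],[0.8,0,0,0,0,0,0],[0.8,0,0,0,0,0,0],[0.8,0,0,0,0,0,0],[0.8,0,0,0,0,0,0]]]'

```text
t: 57.7
eef_pos: [380.2, -358.7, 183.6]
tcp_rot: [3.141, -0.0, -3.113]
contact_force: [0.4, -0.2, 0.1]
grip_width: 68.2
finger_force: 0.0
```

```bash
python3 - <<'E'
from h import *
print(observe()['eef_pos'],observe()['contact_force'])
t=get('top');s=get('side')
print(boxes(t,*DARK,(250,180,290,225),98,60))
o=np.zeros((500,800,3),np.uint8);o[:400,:400]=cv2.resize(t['color'][145:245,245:345],(400,400),interpolation=2);o[:,400:]=cv2.resize(s['color'][110:235,205:305],(400,500),interpolation=2);cv2.imwrite('pics/c11.png',o[...,::-1])
E
```

```text
[ 380.20160256 -358.69220404  183.58504882] [ 0.37537491 -0.158569    0.13852232]
[(array([427.4, -13.3]), [np.float64(47.0), np.float64(98.0)], np.float64(1.0), array([271.5, 201.5]))]
```

View pics/c11.png

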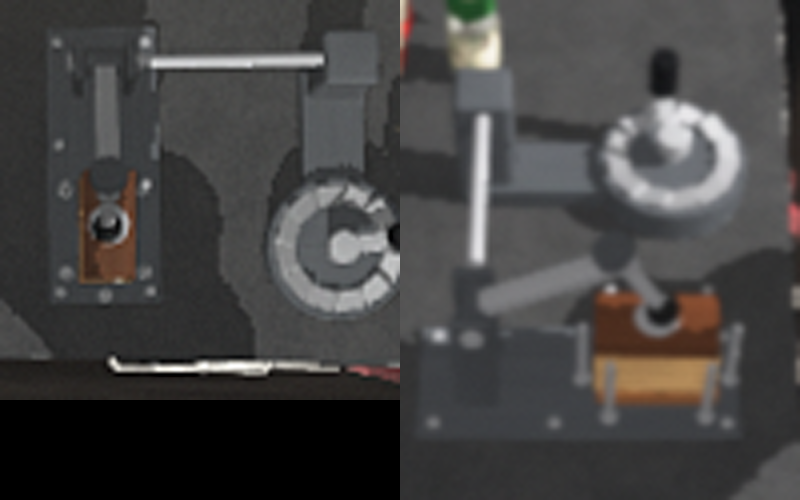

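The black foot sits on the caul's disc near its centre (top crop 107,225), and the boards are stacked neatly below. The gripper is clear, so I'm handing in.

```bash
python3 -c "
from h import *
print(order.close_job())"
```

```text
the job is handed in; nothing more can be done
None
```

I handed in the job with all four boards stacked on the bed, the dark block on top and the rubber foot pressing on it. The last pictures showed the stack square and the gripper clear; no verdict came back.

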